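Make up two service kits, one layered on spacer sticks

TASK

Make up the two service kits. Board kit: stand one wooden spacer stick in the channel on each side of the circuit board in its tray, then lay the handheld tester face up across the two sticks, lengthwise of the tray and centred, so that it rests clear above the board, which stays in its nest. Power kit: lay the oblong black power adapter lengthwise in the long bay of the other tray and the small fan flat in its square bay; leave the knife where it lies.

Things in the scene. Friction and masses are not known exactly. Their poses are not given: they have to be found in the camera images.
- board_tray: shallow grey tray, fixed, 134 (x) x 162 (y) mm, rim 8 mm high, with the green circuit board in its middle. Origin: centre of underside; x away from the robot, y (length) to the left, within 7 degrees. Floor 3 mm thick; ribs 3 mm high at y = +-34.5 mm bound the board's nest. Dark-lined stick channels run along x at both ends, from y = +-36 to +-78 mm: stick's proper place y = +-58 mm, x = 0.
- bay_tray: shallow grey tray, fixed, outline, origin, axes, floor and rim like board_tray, but split by ribs 3 mm high into dark-lined bays. Long bay for the adapter on the robot's side: 68 x 156 mm, centre x = -29.5 mm, y = 0. Square bay for the fan, back left: 56 x 58 mm, centre x = +35.5 mm, y = +49 mm. A green usb stick lies ready in the back right bay.
- kit_board: green circuit board 60 x 85 x 22 mm, loose in the nest of board_tray, its 60 mm side along the tray's length; origin centre of its underside, 3 mm above the tray's underside; its tallest parts reach 25 mm above the table. Stays where it is.
- spacer_a: plain wooden spacer stick 22 (x) x 116 (y) x 32 (z) mm with two narrow black rubber strips along the upper and the lower face, standing on its lower face; origin centre of the lower face, y along the stick. 50 g. The two sticks are alike and may go to either side.
- spacer_b: the other spacer stick, same as spacer_a
- tester: black handheld tester with orange and grey keys and a screen, 142 (x) x 65 (y) x 30 mm, lying face up; origin centre of its underside, x along its length; about 340 g. Either end may point left.
- adapter: oblong black power adapter (brick) with a white sticker on top (not the wide flat pouch at the left), 127 (x) x 52 (y) x 30 mm with a short cord stub at its -x end (solid body from x = -46 to +62 mm), lying flat; origin centre of its underside, x along its length; about 210 g. Either end may point left.
- fan: small square black case fan 40 x 40 x 15 mm lying flat; origin centre of its underside (the frame's solid part is from 1 to 13 mm above it); 60 g. Any quarter turn will do.
- knife: red box cutter 27 x 123 x 17 mm lying behind the stock; leave alone

How it is judged:
By the outcome, as a careful person would: the job done as asked, in the order asked, and still so for the second after the job is handed in, with the robot touching nothing.
It also fails if it takes over 120 s, if anything falls off the work surface, if the arm or the gripper's body presses on something with over 40 N, if the wrist force passes 120 N, or if a joint passes its speed limit or range.

ROBOT

A 6-joint arm with a two-finger parallel gripper is mounted at the origin on a cart in front of the work surface, level with it; the furniture and walls round the work are solid. World frame = base frame: x ahead of the robot, y to its left, z up, the work surface at z = 0. Lengths are in m, angles in rad, forces in N, time in s.
With the tool pointing down it reaches from about 0.3 to 0.775 m from the base axis. Payload 14.6 kg.
Tool frame: the origin (TCP) lies at the very end of the fingers, on their centre line; the grasp point (between the pads) lies 19 mm behind it; z points along the fingers, y is the line along which they close (so a half turn about z gives the same grasp; the last joint's range is limited). The gripper opens to 94 mm and grips with 3 to 60 N. Pads are 16 mm wide; open, the fingers measure 119 mm over their backs; the gripper's body (75 mm by 177 mm) begins 78 mm behind the grasp point.
Start: joints at [-1.412, 0.3, 1.521, -0, 1.321, -0.067], TCP at [0.123, -0.536, 0.172] pointing down, gripper open.
Joint ranges: [-3.03, 3.03], [-0.79, 2.21], [0.23, 2.52], [-1.04, 4.18], [0, 3.07], [-2.55, 2.55]. Speed limits (rad/s): [2.22, 2.22, 2.57, 3.14, 3.14, 3.14].

INTERFACE

Orientations are given as [roll, pitch, yaw] about the fixed x, y, z axes, in that order (R = Rz(yaw) Ry(pitch) Rx(roll)).
In Python, from station import ctrl, cams gives the robot as it stands. The module is installed in compiled form; this text tells all that it offers.
- The arm moves only by the tool arm_command, never from a script. Its argument "plan" is a list that holds one entry, the list of rows, each a list of 7 numbers: the shift along the tool's x, y, z in parts of the range, where 1.0 means 1000 mm, then the turn, a rotation vector about the tool's x, y, z in normalised numbers (1 is pi rad), then the closure, from -1 (fully open) to 1 (shut). A call has 1 to 12 rows; each row is the pose to reach, as a shift and turn from the pose commanded when the call began, along the tool's axes at that moment; what a row does not reach only later rows make up. A row lasts 1/10 s, in which the tool goes at most 50 mm and 8.59 degrees, less where a joint would pass 70% of its speed; a pose out of reach is approached as far as the arm can. A shift or turn number past 1, either way, is cut back to 1. A call with a gripper value outside its range is refused whole. The fingers move at their own pace and stop on an object; "squeeze" is the grip in N (left out, the last holds). Time passes only in rows, so rows that repeat a pose let the fingers close. It gives the time, the measured TCP pose, the force, the opening and the grip force at its end, in the units of the state.
- ctrl.get_obs(): the state, without advancing time (a new reading comes with each control period).
- cams.camera(name): name is "scene" or "top" or "wrist"; returns (picture, depth): 384x512x3 uint8, blue, green, red; 384x512 float32, m along the optical axis (not along the pixel's ray), 0 where there is no reading.
- cams.camera_info(name): a dict with "fx", "fy", "cx", "cy" (pixels), "world_to_cam" (4x4, takes a point from world to camera coordinates). Camera axes: x right, y down, z forward; pixel columns grow to the right and rows downward; lengths in m; the calibration is good to about 2 mm. The wrist camera is an equidistant fisheye: a pixel r from the principal point sees the ray r / f radians off the axis. A picture is of the moment at which its call begins: read the wrist's pose just before it. camera_info takes no time and is no camera call; for the wrist camera it gives the pose at the moment of the call.
- ctrl.hand_in(): hands the job in; it is judged then, once.
The state is a dict: "time_s": time; "qpos": joint angles; "joint_vel": joint speeds; "tau": joint torques, N m; "ee_pos": TCP position; "eef_rot": TCP orientation; "force": force on the tool from outside, world axes, zero at the start; "moment": the same for the moment, N m; "grip_width": finger opening in m; "grip_force": force on a finger pad.
Only numpy, scipy, OpenCV 4.12 (cv2) and the standard library are available. Lean on these libraries where they do the work, as an engineer would, in place of code of your own. Each camera call takes 0.05 s, during which the arm holds its last target. There are 200 camera calls.

## Working session

There is one attempt and no reset: what is moved stays moved. The work goes in short steps, Python scripts to look and compute and a tool call to move; the robot and the scene stay as the last step left them, time stands still between calls to the robot, and variables do not carry over. Pictures are saved under pics/ and viewed, at most 14 in all, crops included, and the job is handed in when it is done.

Besides the shell and the picture viewer there is one more tool, called after ">>>" as name([rows], argument=value, ...), one row to a line, values as JSON. arm_command: Moves the arm, as the interface text tells. Its arguments: {"type":"object","properties":{"plan":{"type":"array"},"squeeze":{"type":"number"}},"required":["plan"]}

```bash
ls; mkdir -p pics; cat > h.py <<'E'
import numpy as np, cv2
from station import ctrl, cams
from scipy.spatial.transform import Rotation as R
def grab(name):
    info=cams.camera_info(name); im,d=cams.camera(name); return im,d,info
def world(d,info):
    h,w=d.shape; u,v=np.meshgrid(np.arange(w),np.arange(h))
    p=np.stack([(u-info['cx'])/info['fx']*d,(v-info['cy'])/info['fy']*d,d],-1)
    T=np.linalg.inv(np.array(info['world_to_cam'])); return p@T[:3,:3].T+T[:3,3]
E
python3 - <<'E'
from h import *
o=ctrl.get_obs(); print(o)
for n in('top','scene'):
    im,d,i=grab(n); cv2.imwrite(f'pics/{n}0.png',cv2.resize(im,(800,600))); np.savez(f'{n}0.npz',im=im,d=d,**{k:np.array(i[k]) for k in('fx','fy','cx','cy','world_to_cam')})
    print(n,i,(d==0).mean())
E
```

```text
pics
{'time_s': 0.0, 'qpos': array([-1.41161357e+00,  3.00484430e-01,  1.52158039e+00,  1.69154905e-05,
        1.32070871e+00, -6.65897714e-02]), 'joint_vel': array([ 1.20807850e-03,  1.19117752e-03, -6.45151117e-05,  3.86510775e-04,
       -4.30665800e-04, -7.98360195e-04]), 'tau': array([-2.52076876e-03, -5.31807375e+01, -3.52737951e+01,  7.07219448e-02,
        2.43869046e-02, -5.68083078e-05]), 'ee_pos': array([ 0.12308173, -0.53573856,  0.17127934]), 'eef_rot': array([-3.14041549e+00, -9.49241088e-05,  2.25768277e-01]), 'force': array([-0.24957997, -0.28083783, -0.37034448]), 'moment': array([ 0.02597161, -0.04982367, -0.01585167]), 'grip_force': 0.0, 'grip_width': 0.09392699968154482}
top {'fx': 347.964045020721, 'fy': 347.964045020721, 'cx': 257.62430911630463, 'cy': 196.08154566574999, 'world_to_cam': array([[-0.00640296, -0.99980716, -0.0185646 ,  0.18409252],
       [-0.98924109,  0.00904652, -0.14601449,  0.59407056],
       [ 0.14615428,  0.01742994, -0.98910825,  0.7897707 ],
       [ 0.        ,  0.        ,  0.        ,  1.        ]])} 0.0037841796875
scene {'fx': 461.25187640949196, 'fy': 461.25187640949196, 'cx': 258.7241299893426, 'cy': 201.69819187620257, 'world_to_cam': array([[-0.78094828, -0.62459351,  0.00165403,  0.57743741],
       [-0.39160249,  0.48756605, -0.78033764,  0.17237901],
       [ 0.48658738, -0.61005106, -0.62535624,  1.08965066],
       [ 0.        ,  0.        ,  0.        ,  1.        ]])} 0.022699991861979168
```

View pics/top0.png

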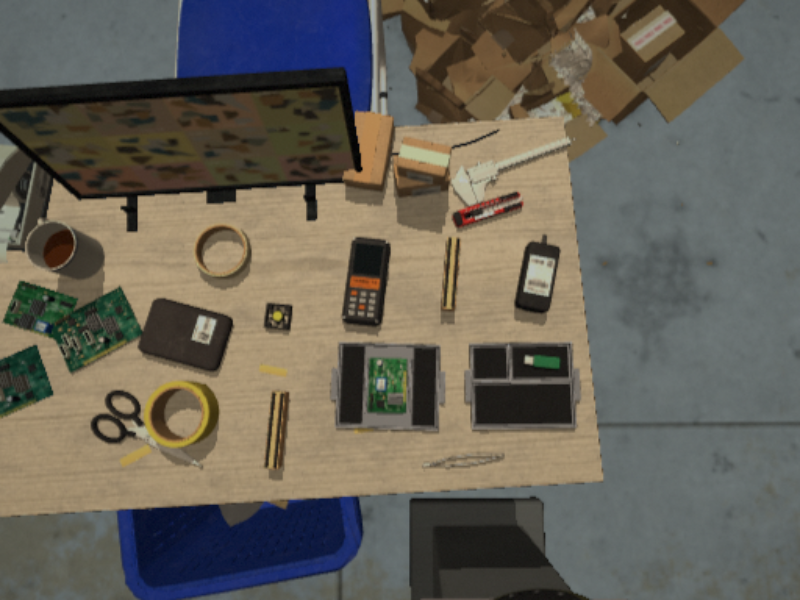

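View pics/scene0.png

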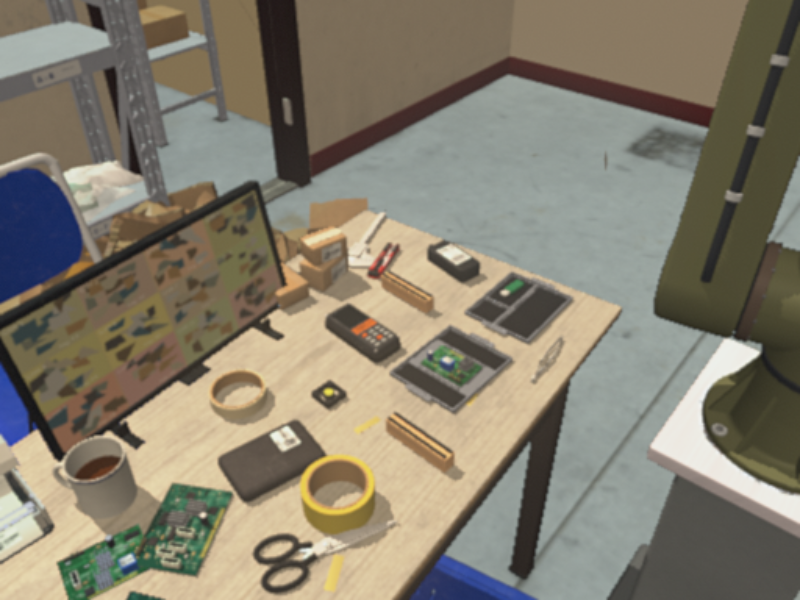

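The top view (800x600) shows the board tray at (387,387), bay tray (522,387), sticks at (451,273) and (277,430), tester (367,281), adapter (538,276, cord up) and fan (278,316). The scene view agrees. Next I fit their poses from the depth.

```bash
cat >> h.py <<'E'
def blob(W,m,c,r):
    """min-area rect of world points in mask m near c"""
    s=m&(np.hypot(W[...,0]-c[0],W[...,1]-c[1])<r)
    n,l,st,ce=cv2.connectedComponentsWithStats(s.astype(np.uint8))
    if n<2: return None
    k=1+np.argmax(st[1:,4]); P=W[l==k]
    (cx,cy),(a,b),t=cv2.minAreaRect((P[:,:2]*1000).astype(np.float32))
    if a<b: a,b,t=b,a,t+90
    return dict(c=(round(cx,1),round(cy,1)),size=(round(a,1),round(b,1)),long_deg=round((t+90)%180-90,1),mean=np.round(P[:,:2].mean(0)*1000,1),ztop=round(np.percentile(P[:,2],90)*1000,1),n=len(P))
E
python3 - <<'E'
from h import *
for nm in('top','scene'):
    z=np.load(nm+'0.npz'); W=world(z['d'],{k:z[k] for k in z.files}); 
    if nm=='top':
        W0=W; px={'tester':(367,281,.11),'spR':(451,273,.09),'spL':(277,430,.09),'fan':(278,316,.05),'adapter':(538,280,.1),'btray':(387,387,.13),'bay':(522,387,.13),'knife':(487,210,.08),'usb':(541,361,.03)}
        C={k:(W[int(v*.64),int(u*.64),:2],r) for k,(u,v,r) in px.items()}
        tb=W[np.abs(W[...,2])<.01]; print('table z',np.median(tb[:,2]))
    for k,(c,r) in C.items():
        for lo in ((.004,) if 'tray' in k or k=='bay' else (.007,.022)):
            print(nm,k,lo,blob(W,(W[...,2]>lo)&(W[...,2]<.06),c,r))
# 4x crop of the trays
im=np.load('top0.npz')['im']; cv2.imwrite('pics/crop.png',cv2.resize(im[140:285,160:390],None,fx=3.4,fy=3.4,interpolation=cv2.INTER_CUBIC))
E
```

```text
table z 0.001187360077982258
top tester 0.007 {'c': (641.5, 238.8), 'size': (140.8, 63.9), 'long_deg': -6.4, 'mean': array([638.6, 238. ]), 'ztop': np.float64(31.1), 'n': 1400}
top tester 0.022 {'c': (641.6, 239.2), 'size': (137.4, 60.5), 'long_deg': -7.3, 'mean': array([640., 239.]), 'ztop': np.float64(31.2), 'n': 1250}
top spR 0.007 {'c': (650.9, 103.9), 'size': (116.4, 22.2), 'long_deg': -5.6, 'mean': array([648.7, 104.6]), 'ztop': np.float64(34.1), 'n': 441}
top spR 0.022 {'c': (651.0, 103.8), 'size': (116.3, 22.2), 'long_deg': -5.6, 'mean': array([649.5, 104.2]), 'ztop': np.float64(34.2), 'n': 422}
top spL 0.007 {'c': (410.1, 376.3), 'size': (116.1, 22.9), 'long_deg': -4.0, 'mean': array([409.5, 374.3]), 'ztop': np.float64(33.6), 'n': 563}
top spL 0.022 {'c': (409.6, 376.4), 'size': (115.1, 22.9), 'long_deg': -4.0, 'mean': array([409.2, 375.6]), 'ztop': np.float64(33.9), 'n': 490}
top fan 0.007 {'c': (586.6, 381.6), 'size': (40.1, 39.7), 'long_deg': -5.6, 'mean': array([587.2, 381.8]), 'ztop': np.float64(14.7), 'n': 175}
top fan 0.022 None
top adapter 0.007 {'c': (650.6, -35.1),
[... 2406 characters left out ...]
, 139.7), 'long_deg': 88.1, 'mean': array([475. , 210.5]), 'ztop': np.float64(11.8), 'n': 1476}
scene bay 0.004 {'c': (475.2, -7.8), 'size': (190.4, 137.0), 'long_deg': -89.4, 'mean': array([477.7,  -2.3]), 'ztop': np.float64(9.6), 'n': 888}
scene knife 0.007 {'c': (790.3, 51.4), 'size': (119.9, 90.3), 'long_deg': -72.3, 'mean': array([783.2,  55.8]), 'ztop': np.float64(15.3), 'n': 324}
scene knife 0.022 {'c': (794.9, 108.6), 'size': (10.8, 3.8), 'long_deg': -74.3, 'mean': array([795.1, 109.4]), 'ztop': np.float64(44.2), 'n': 14}
scene usb 0.007 {'c': (510.9, -35.3), 'size': (54.0, 18.8), 'long_deg': 78.9, 'mean': array([509.9, -34.9]), 'ztop': np.float64(13.7), 'n': 74}
scene usb 0.022 None
```

View pics/crop.png

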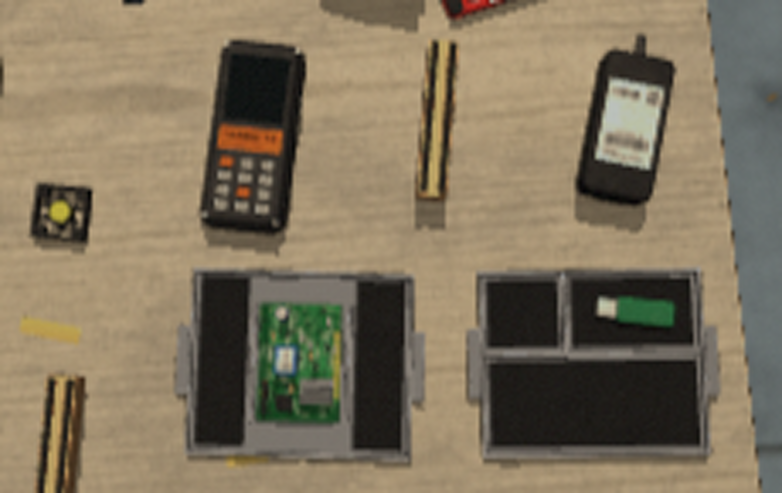

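The crop confirms this: tester screen and adapter cord both point away from the robot, both sticks run along x, and the trays are nearly square to the world. Next: a planning helper, then stick R first.

```bash
cat >> h.py <<'E'
def plan(*wps):
    """wps: (x,y,z mm, yaw deg); print rows from the present pose"""
    o=ctrl.get_obs(); p0=np.array(o['ee_pos'])*1000; r0=R.from_euler('xyz',o['eef_rot']); p=p0; r=r0
    print('t',round(o['time_s'],1),'tcp',p0.round(1),'yaw',round(np.degrees(o['eef_rot'][2]),1),'w',round(o['grip_width']*1e3,1))
    for x,y,z,a in wps:
        q=np.array([x,y,z]); rr=R.from_euler('xyz',[np.pi,0,np.radians(a)])
        n=max(np.linalg.norm(q-p)/50,np.degrees((r.inv()*rr).magnitude())/8.59)
        print(r0.inv().apply(q-p0).round(1).tolist(),(r0.inv()*rr).as_rotvec().round(3).tolist(),'rows',round(n,1)); p=q;r=rr
E
python3 -c "
from h import *
plan((480,-80,170,-5.6),(650,105,150,-5.6),(650,105,80,-5.6))"
```

```text
t 0.1 tcp [ 123.1 -535.8  171.4] yaw 12.9 w 93.9
[449.9, -364.3, 1.8] [-0.001, 0.0, 0.324] rows 11.6
[657.0, -506.5, 21.9] [-0.001, 0.0, 0.324] rows 5.0
[657.0, -506.4, 91.9] [-0.001, 0.0, 0.324] rows 1.4
```

Careful with the scale: shifts go in shares of 1000 mm and turns go in shares of pi rad. That gives: 450 mm is 0.45, -364 mm is -0.364, 0.324 rad is 0.1031.

>>> arm_command([
  [[0.45,-0.364,0.002,0,0,0.1031,-0.2],[0.45,-0.364,0.002,0,0,0.1031,-0.2],[0.45,-0.364,0.002,0,0,0.1031,-0.2],[0.45,-0.364,0.002,0,0,0.1031,-0.2],[0.45,-0.364,0.002,0,0,0.1031,-0.2],[0.45,-0.364,0.002,0,0,0.1031,-0.2],[0.45,-0.364,0.002,0,0,0.1031,-0.2],[0.45,-0.364,0.002,0,0,0.1031,-0.2],[0.45,-0.364,0.002,0,0,0.1031,-0.2],[0.45,-0.364,0.002,0,0,0.1031,-0.2],[0.45,-0.364,0.002,0,0,0.1031,-0.2],[0.45,-0.364,0.002,0,0,0.1031,-0.2]],
], squeeze=25)

```text
time_s: 1.3
ee_pos: [0.4814, -0.0777, 0.1696]
eef_rot: [-3.141, 0.0, -0.096]
force: [-0.5, -0.1, -0.3]
grip_width: 0.0566
grip_force: 0.0
```

```bash
python3 -c "
from h import *
plan((650,105,150,-5.6),(650,105,9,-5.6))"
```

```text
t 1.3 tcp [481.4 -77.7 169.6] yaw -5.5 w 56.6
[150.2, -198.1, 19.6] [-0.0, 0.0, 0.001] rows 5.0
[150.3, -198.1, 160.6] [-0.0, 0.0, 0.001] rows 2.8
```

Converted, -198 mm is -0.198, 160 mm is 0.16.

>>> arm_command([
  [[0.15,-0.198,0.02,0,0,0,-0.2],[0.15,-0.198,0.02,0,0,0,-0.2],[0.15,-0.198,0.02,0,0,0,-0.2],[0.15,-0.198,0.02,0,0,0,-0.2],[0.15,-0.198,0.02,0,0,0,-0.2],[0.15,-0.198,0.02,0,0,0,-0.2],[0.15,-0.198,0.06,0,0,0,-0.2],[0.15,-0.198,0.1,0,0,0,-0.2],[0.15,-0.198,0.13,0,0,0,-0.2],[0.15,-0.198,0.15,0,0,0,-0.2],[0.15,-0.198,0.16,0,0,0,-0.2],[0.15,-0.198,0.16,0,0,0,-0.2]],
])

```text
time_s: 2.5
ee_pos: [0.6482, 0.1014, 0.0088]
eef_rot: [3.141, 0.002, -0.099]
force: [-0.6, 1.1, 0.3]
grip_width: 0.0562
grip_force: 0.0
```

```bash
python3 -c "
from h import *
plan((650,105,9,-5.6))
im,d,i=grab('wrist'); print(i); cv2.imwrite('pics/w1.png',im)"
```

```text
t 2.5 tcp [648.2 101.4   8.8] yaw -5.6 w 56.2
[1.5, -3.8, -0.2] [0.0, 0.002, -0.001] rows 0.1
{'fx': 297.3186396354542, 'fy': 297.3186396354542, 'cx': 257.56102127324675, 'cy': 191.88369905397116, 'world_to_cam': array([[-9.92638303e-02, -9.95060997e-01, -5.51909268e-04,
         1.64630597e-01],
       [-9.57569733e-01,  9.53729877e-02,  2.71963599e-01,
         6.26635234e-01],
       [-2.70567733e-01,  2.75246401e-02, -9.62307381e-01,
         4.06637338e-01],
       [ 0.00000000e+00,  0.00000000e+00,  0.00000000e+00,
         1.00000000e+00]])}
```

View pics/w1.png

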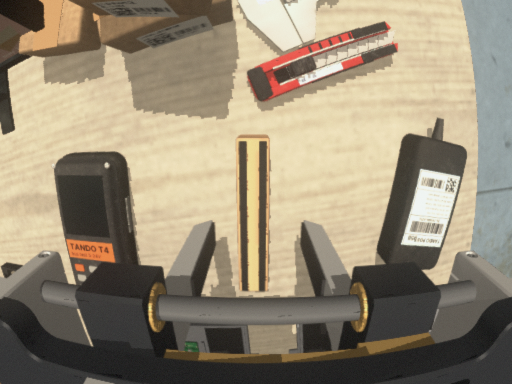

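The wrist view shows the stick (252,212) between the fingers (195 and 320). Closing.

Converted, -75 mm is -0.075, -25 mm is -0.025.

>>> arm_command([
  [[0.0015,-0.003,0,0,0,0,0.3],[0.0015,-0.003,0,0,0,0,0.6],[0.0015,-0.003,0,0,0,0,0.7],[0.0015,-0.003,0,0,0,0,0.7],[0.0015,-0.003,0,0,0,0,0.7],[0.0015,-0.003,0,0,0,0,0.7],[0.0015,-0.003,-0.025,0,0,0,0.7],[0.0015,-0.003,-0.075,0,0,0,0.7],[0.0015,-0.003,-0.075,0,0,0,0.7],[0.0015,-0.003,-0.075,0,0,0,0.7]],
])

```text
time_s: 3.55
ee_pos: [0.6512, 0.1047, 0.0859]
eef_rot: [-3.141, -0.002, -0.098]
force: [-0.7, 0.4, -1.4]
grip_width: 0.0141
grip_force: 0.0
```

```bash
python3 - <<'E'
from h import *
o=ctrl.get_obs(); print(o['grip_force'],o['force'])
# board tray frame refine: scatter of top-camera points; rim/board masks
z=np.load('top0.npz'); W=world(z['d'],{k:z[k] for k in z.files}); im=z['im']
hsv=cv2.cvtColor(im,cv2.COLOR_BGR2HSV)
def rep(n,m,c,r): print(n,blob(W,m,c,r))
near=lambda c:(abs(W[...,0]-c[0])<.08)&(abs(W[...,1]-c[1])<.095)
dark=(hsv[...,2]<60)
rep('chL',dark,(.475,.263),.08); rep('chR',dark,(.475,.147),.08)
rep('long',dark,(.447,-.006),.095); rep('sq',dark,(.511,.043),.045)
rep('board',(W[...,2]>.012)&near((.475,.205)),(.475,.205),.08)
t=np.array([474.6,205.4]); y=np.radians(-1.8)
f=lambda t,yaw,a:(np.array(t)+R.from_euler('z',yaw,degrees=True).apply([*a,0])[:2]).round(1)
print(f(t,-1.8,(0,58)),f(t,-1.8,(0,-58)))
plan((f(t,-1.8,(0,-58))[0],f(t,-1.8,(0,-58))[1],84,-1.8))
E
```

```text
0.0 [-0.71590792  0.43477853 -1.40760221]
chL {'c': (480.3, 262.0), 'size': (122.6, 35.4), 'long_deg': -1.5, 'mean': array([478.2, 262. ]), 'ztop': np.float64(6.0), 'n': 696}
chR {'c': (475.1, 148.0), 'size': (122.0, 34.7), 'long_deg': -0.8, 'mean': array([474.6, 147.9]), 'ztop': np.float64(6.2), 'n': 694}
long {'c': (448.1, -6.5), 'size': (149.2, 60.5), 'long_deg': 89.7, 'mean': array([446.4,  -6.8]), 'ztop': np.float64(6.2), 'n': 1503}
sq {'c': (511.8, 43.4), 'size': (50.6, 46.9), 'long_deg': 89.6, 'mean': array([510.8,  43.4]), 'ztop': np.float64(6.2), 'n': 395}
board {'c': (477.2, 214.7), 'size': (19.2, 12.3), 'long_deg': -0.2, 'mean': array([478.2, 214.6]), 'ztop': np.float64(26.3), 'n': 49}
[476.4 263.4] [472.8 147.4]
t 3.5 tcp [651.2 104.7  85.9] yaw -5.6 w 14.1
[-181.7, -25.0, 1.5] [-0.0, -0.002, -0.067] rows 3.7
```

The fingers closed to 14 mm, so the grip missed. Looking.

```bash
python3 - <<'E'
from h import *
im,d,i=grab('wrist'); im2,d2,i2=grab('top'); W=world(d2,i2)
print(blob(W,(W[...,2]>.007)&(W[...,2]<.06),(.65,.104),.09))
print(ctrl.get_obs()['grip_width'])
cv2.imwrite('pics/w2.png',np.hstack([im,cv2.resize(im2[120:264,200:392],(512,384))])[:, :][::1,::1]) 
a=cv2.imread('pics/w2.png'); cv2.imwrite('pics/w2.png',cv2.resize(a,(800,300)))
E
```

```text
None
0.014061576148538913
```

View pics/w2.png

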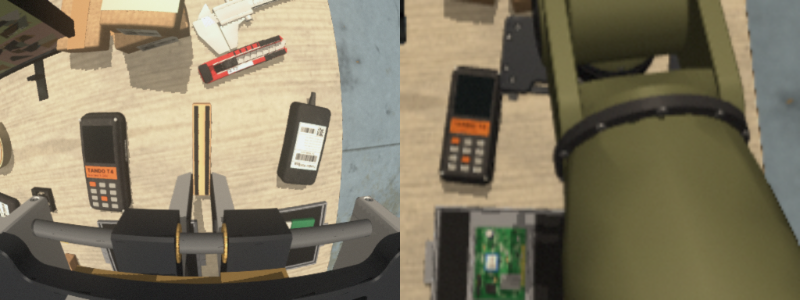

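The stick is unmoved at its place: the fingers are slow and I lifted too early. Repeating with more closing time.

Converted, 75 mm is 0.075, 60 mm is 0.06.

>>> arm_command([
  [[0,0,0,0,0,0,0.2],[0,0,0,0,0,0,0.2],[0,0,0,0,0,0,0.2],[0,0,0,0,0,0,0.2],[0,0,0,0,0,0,0.2],[0,0,0.04,0,0,0,0.2],[0,0,0.06,0,0,0,0.2],[0,0,0.075,0,0,0,0.2],[0,0,0.075,0,0,0,0.2],[0,0,0.075,0,0,0,0.6],[0,0,0.075,0,0,0,0.7],[0,0,0.075,0,0,0,0.7]],
])

```text
time_s: 4.85
ee_pos: [0.6513, 0.1047, 0.0111]
eef_rot: [-3.141, -0.002, -0.098]
force: [-0.2, -0.8, 0.2]
grip_width: 0.0175
grip_force: 0.0
```

>>> arm_command([
  [[0,0,0,0,0,0,0.7],[0,0,0,0,0,0,0.7],[0,0,0,0,0,0,0.7],[0,0,0,0,0,0,0.7],[0,0,0,0,0,0,0.7]],
])

```text
time_s: 5.35
ee_pos: [0.6507, 0.1047, 0.0098]
eef_rot: [3.142, 0.0, -0.098]
force: [0.8, -0.4, -0.4]
grip_width: 0.0141
grip_force: 0.0
```

```bash
python3 - <<'E'
from h import *
im,d,i=grab('wrist'); s,ds,i2=grab('scene')
p=np.array(i2['world_to_cam'])@[.651,.105,.02,1]; u=int(i2['fx']*p[0]/p[2]+i2['cx']);v=int(i2['fy']*p[1]/p[2]+i2['cy']); print(u,v)
cr=cv2.resize(s[max(0,v-60):v+60,u-80:u+80],(512,384))
cv2.imwrite('pics/w3.png',cv2.resize(np.hstack([im,cr]),(800,300)))
E
```

```text
259 185
```

View pics/w3.png

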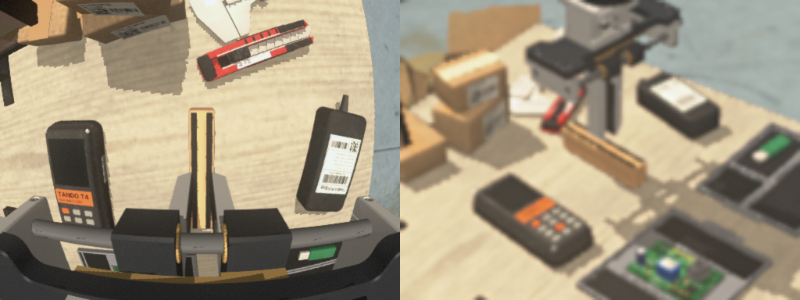

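>>> arm_command([
  [[0,0,0,0,0,0,1],[0,0,0,0,0,0,1],[0,0,0,0,0,0,1],[0,0,0,0,0,0,1],[0,0,0,0,0,0,1],[0,0,0,0,0,0,1],[0,0,0,0,0,0,1],[0,0,0,0,0,0,1]],
])

```text
time_s: 6.25
ee_pos: [0.6507, 0.1046, 0.0099]
eef_rot: [-3.142, -0.0, -0.098]
force: [0.9, -1.3, -0.3]
grip_width: 0.0007
grip_force: 0.0
```

```bash
python3 - <<'E'
from h import *
o=ctrl.get_obs(); print(o['grip_force'],o['grip_width'],o['force'],o['moment'])
im,d,i=grab('wrist')
cv2.imwrite('pics/w4.png',cv2.resize(im[100:330,150:370],None,fx=2.6,fy=2.6))
# depth of the stick top just ahead of fingers: world point
def wf(u,v):
    dx,dy=u-i['cx'],v-i['cy']; r=np.hypot(dx,dy); th=r/i['fx']; z=d[v,u]; p=np.array([np.tan(th)*dx/r*z,np.tan(th)*dy/r*z,z,1]); return (np.linalg.inv(i['world_to_cam'])@p)[:3].round(4)
for v in (150,180,210,225): print([wf(u,v) for u in (246,258,268)])
E
```

```text
0.0 0.0006517382003241577 [ 0.85854561 -1.33191569 -0.25862442] [ 0.02197541 -0.04648051  0.01810342]
[array([0.704 , 0.1062, 0.0318]), array([0.703 , 0.0985, 0.0299]), array([0.7025, 0.0921, 0.0308])]
[array([0.6842, 0.1083, 0.0317]), array([0.6828, 0.1005, 0.0291]), array([0.6828, 0.0939, 0.0319])]
[array([0.6636, 0.1106, 0.0322]), array([0.6617, 0.1026, 0.0289]), array([0.6613, 0.0958, 0.0298])]
[array([0.6607, 0.1101, 0.0521]), array([0.6585, 0.1029, 0.0484]), array([0.6591, 0.0967, 0.0514])]
```

View pics/w4.png

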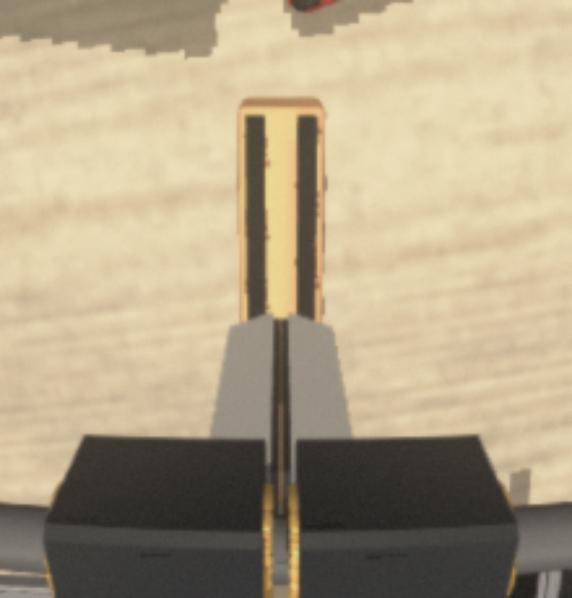

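The fingers shut fully just above the stick, without touching it: the true fingertips look higher than reported. I'll lift clear and measure the tip height in the scene camera.

Converted, -80 mm is -0.08, -50 mm is -0.05.

>>> arm_command([
  [[0,0,-0.05,0,0,0,1],[0,0,-0.08,0,0,0,0.4],[0,0,-0.08,0,0,0,0.4],[0,0,-0.08,0,0,0,0.4],[0,0,-0.08,0,0,0,0.4]],
])

```text
time_s: 6.8
ee_pos: [0.65, 0.1046, 0.0884]
eef_rot: [3.141, 0.002, -0.098]
force: [0.2, 0.5, -0.5]
grip_width: 0.0267
grip_force: 0.0
```

```bash
python3 - <<'E'
from h import *
o=ctrl.get_obs(); print(o['ee_pos'],o['eef_rot'])
im,d,i=grab('scene'); W=world(d,i)
m=(abs(W[...,0]-.651)<.04)&(abs(W[...,1]-.105)<.05)&(W[...,2]>.04)&(d>0)
P=W[m]; print('lowest finger points',P[np.argsort(P[:,2])[:8]].round(3).tolist())
m=(abs(W[...,0]-.651)<.07)&(abs(W[...,1]-.105)<.03)&(W[...,2]<.04)&(W[...,2]>.007); print('stick z',np.percentile(W[m][:,2],[50,95]))
p=np.array(i['world_to_cam'])@[.651,.105,.06,1]; u=int(i['fx']*p[0]/p[2]+i['cx']);v=int(i['fy']*p[1]/p[2]+i['cy'])
cv2.imwrite('pics/s5.png',cv2.resize(im[max(0,v-60):v+60,u-80:u+80],(640,480)))
q=np.array(i['world_to_cam'])@[*o['ee_pos'],1]; print('tcp in crop',(i['fx']*q[0]/q[2]+i['cx']-u+80)*4,(i['fy']*q[1]/q[2]+i['cy']-max(0,v-60))*4)
E
```

```text
[0.65003927 0.1045733  0.0884435 ] [ 3.14118486e+00  2.04088905e-03 -9.82354161e-02]
lowest finger points [[0.653, 0.089, 0.122], [0.645, 0.09, 0.122], [0.642, 0.121, 0.123], [0.64, 0.089, 0.124], [0.649, 0.091, 0.124], [0.656, 0.09, 0.124], [0.641, 0.092, 0.125], [0.645, 0.091, 0.126]]
stick z [0.02795967 0.03363314]
tcp in crop 325.5216131556267 207.12125290721258
```

View pics/s5.png

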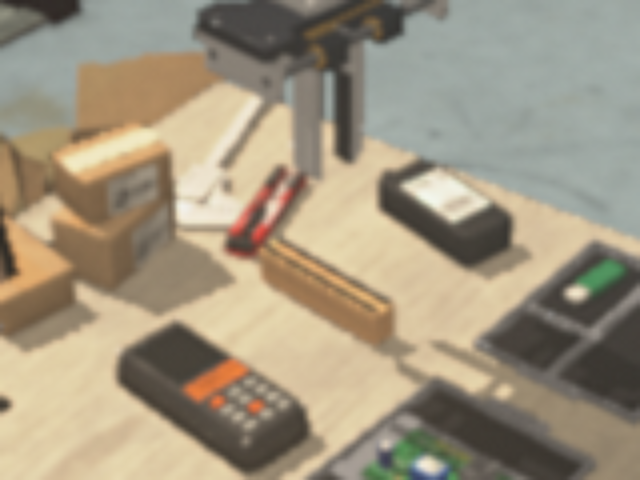

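The tips are at z ≈ 0.122 while the reported TCP is 0.088. So the real fingertips sit about 33–34 mm above the reported TCP, with no lateral error. From here on: true tip z ≈ reported + 33. I'll descend accordingly, slowly, watching the force.

Converted, 111 mm is 0.111, 108 mm is 0.108.

>>> arm_command([
  [[0.001,0,0,0,0,0,-0.05],[0.001,0,0,0,0,0,-0.05],[0.001,0,0.04,0,0,0,-0.05],[0.001,0,0.07,0,0,0,-0.05],[0.001,0,0.09,0,0,0,-0.05],[0.001,0,0.1,0,0,0,-0.05],[0.001,0,0.105,0,0,0,-0.05],[0.001,0,0.108,0,0,0,-0.05],[0.001,0,0.111,0,0,0,-0.05],[0.001,0,0.111,0,0,0,-0.05]],
])

```text
time_s: 7.85
ee_pos: [0.6519, 0.1046, -0.0207]
eef_rot: [-3.141, -0.001, -0.098]
force: [-0.4, -0.0, 0.2]
grip_width: 0.0494
grip_force: 0.0
```

>>> arm_command([
  [[0,0,0,0,0,0,0.8],[0,0,0,0,0,0,0.8],[0,0,0,0,0,0,0.8],[0,0,0,0,0,0,0.8],[0,0,0,0,0,0,0.8],[0,0,0,0,0,0,0.8],[0,0,0,0,0,0,0.8],[0,0,0,0,0,0,0.8],[0,0,0,0,0,0,0.8],[0,0,0,0,0,0,0.8]],
])

```text
time_s: 8.85
ee_pos: [0.6518, 0.1046, -0.021]
eef_rot: [-3.142, -0.0, -0.098]
force: [-1.5, -1.7, 2.8]
grip_width: 0.022
grip_force: 25.0
```

Gripped at 22 mm with 25 N. I'll lift and bring it to the right channel.

```bash
python3 -c "
from h import *
plan((651.8,104.6,50,-5.6),(474.5,147.2,50,-1.8),(474.5,147.2,-10,-1.8),(474.5,147.2,-18,-1.8))"
```

```text
t 8.8 tcp [651.8 104.6 -21. ] yaw -5.6 w 22.0
[0.0, -0.0, -71.0] [-0.0, -0.0, -0.0] rows 1.4
[-180.6, -25.1, -71.0] [-0.0, -0.0, -0.067] rows 3.6
[-180.6, -25.1, -11.0] [-0.0, -0.0, -0.067] rows 1.2
[-180.6, -25.1, -3.0] [-0.0, -0.0, -0.067] rows 0.2
```

Converted, -180.6 mm is -0.1806, -71 mm is -0.071, -0.067 rad is -0.0213.

>>> arm_command([
  [[0,0,-0.04,0,0,0,0.8],[0,0,-0.071,0,0,0,0.8],[0,0,-0.071,0,0,0,0.8],[-0.1806,-0.025,-0.071,0,0,-0.0213,0.8],[-0.1806,-0.025,-0.071,0,0,-0.0213,0.8],[-0.1806,-0.025,-0.071,0,0,-0.0213,0.8],[-0.1806,-0.025,-0.071,0,0,-0.0213,0.8],[-0.1806,-0.025,-0.071,0,0,-0.0213,0.8],[-0.1806,-0.025,-0.071,0,0,-0.0213,0.8],[-0.1806,-0.025,-0.04,0,0,-0.0213,0.8],[-0.1806,-0.025,-0.02,0,0,-0.0213,0.8],[-0.1806,-0.025,-0.02,0,0,-0.0213,0.8]],
])

```text
time_s: 10.05
ee_pos: [0.4736, 0.1464, -0.0038]
eef_rot: [3.14, 0.004, -0.032]
force: [0.1, 0.3, 0.4]
grip_width: 0.0219
grip_force: 25.0
```

Converted, 15 mm is 0.015, 14 mm is 0.014.

>>> arm_command([
  [[0,0,0.006,0,0,0,0.8],[0,0,0.01,0,0,0,0.8],[0,0,0.012,0,0,0,0.8],[0,0,0.014,0,0,0,0.8],[0,0,0.015,0,0,0,0.8],[0,0,0.015,0,0,0,0.8]],
])

```text
time_s: 10.65
ee_pos: [0.4745, 0.1472, -0.0161]
eef_rot: [-3.142, -0.0, -0.031]
force: [-0.3, 0.2, -1.5]
grip_width: 0.0217
grip_force: 25.0
```

Converted, 2 mm is 0.002, 1.5 mm is 0.0015.

>>> arm_command([
  [[0,0,0.001,0,0,0,0.8],[0,0,0.0015,0,0,0,0.8],[0,0,0.002,0,0,0,0.8],[0,0,0.002,0,0,0,0.8]],
])

```text
time_s: 11.05
ee_pos: [0.4745, 0.1472, -0.018]
eef_rot: [-3.142, -0.0, -0.031]
force: [-1.2, -0.2, 2.0]
grip_width: 0.0218
grip_force: 25.0
```

```bash
python3 - <<'E'
from h import *
o=ctrl.get_obs(); print(o['ee_pos'],o['force'])
im,d,i=grab('scene'); W=world(d,i)
print('stick',blob(W,(W[...,2]>.02)&(W[...,2]<.042),(.474,.147),.08))
E
```

```text
[ 0.47447028  0.14716553 -0.01804322] [-1.16634299 -0.23281141  2.03637623]
stick {'c': (473.3, 151.2), 'size': (115.3, 45.8), 'long_deg': 13.8, 'mean': array([465.1, 153.5]), 'ztop': np.float64(37.0), 'n': 350}
```

Seated: the force shifted from -1.5 to +2 N. I'll open slightly, rise and go to stick L.

Converted, -80 mm is -0.08, -50 mm is -0.05.

>>> arm_command([
  [[0,0,0,0,0,0,0.43],[0,0,0,0,0,0,0.43],[0,0,0,0,0,0,0.43],[0,0,0,0,0,0,0.43],[0,0,0,0,0,0,0.43],[0,0,-0.02,0,0,0,0.43],[0,0,-0.05,0,0,0,0.43],[0,0,-0.08,0,0,0,-0.05],[0,0,-0.08,0,0,0,-0.05],[0,0,-0.08,0,0,0,-0.05]],
])

```text
time_s: 12.1
ee_pos: [0.4745, 0.1472, 0.062]
eef_rot: [-3.141, -0.001, -0.031]
force: [-0.3, 0.1, -0.7]
grip_width: 0.0467
grip_force: 0.0
```

```bash
python3 - <<'E'
from h import *
o=ctrl.get_obs()
plan((410,376.8,62,-4.1),(410,376.8,-21,-4.1))
im,d,i=grab('scene'); W=world(d,i)
print('stick',blob(W,(W[...,2]>.025)&(W[...,2]<.042),(.474,.147),.08))
E
```

```text
t 12.1 tcp [474.5 147.2  62. ] yaw -1.8 w 46.7
[-71.7, -227.5, -0.0] [-0.0, -0.001, 0.04] rows 4.8
[-71.7, -227.5, 83.0] [-0.0, -0.001, 0.04] rows 1.7
stick {'c': (474.3, 148.7), 'size': (116.3, 24.4), 'long_deg': -1.6, 'mean': array([471.4, 151. ]), 'ztop': np.float64(36.4), 'n': 336}
```

Converted, -227.5 mm is -0.2275, 83 mm is 0.083, 0.04 rad is 0.0127.

>>> arm_command([
  [[-0.072,-0.2275,0,0,0,0.0127,-0.05],[-0.072,-0.2275,0,0,0,0.0127,-0.05],[-0.072,-0.2275,0,0,0,0.0127,-0.05],[-0.072,-0.2275,0,0,0,0.0127,-0.05],[-0.072,-0.2275,0,0,0,0.0127,-0.05],[-0.072,-0.2275,0,0,0,0.0127,-0.05],[-0.072,-0.2275,0.03,0,0,0.0127,-0.05],[-0.072,-0.2275,0.06,0,0,0.0127,-0.05],[-0.072,-0.2275,0.075,0,0,0.0127,-0.05],[-0.072,-0.2275,0.08,0,0,0.0127,-0.05],[-0.072,-0.2275,0.083,0,0,0.0127,-0.05],[-0.072,-0.2275,0.083,0,0,0.0127,-0.05]],
])

```text
time_s: 13.35
ee_pos: [0.41, 0.3769, -0.0206]
eef_rot: [-3.141, -0.001, -0.071]
force: [0.4, 0.7, -0.0]
grip_width: 0.0494
grip_force: 0.0
```

>>> arm_command([
  [[0,0,0,0,0,0,0.8],[0,0,0,0,0,0,0.8],[0,0,0,0,0,0,0.8],[0,0,0,0,0,0,0.8],[0,0,0,0,0,0,0.8],[0,0,0,0,0,0,0.8],[0,0,0,0,0,0,0.8],[0,0,0,0,0,0,0.8],[0,0,0,0,0,0,0.8],[0,0,0,0,0,0,0.8]],
])

```text
time_s: 14.35
ee_pos: [0.4097, 0.3769, -0.0208]
eef_rot: [-3.141, -0.0, -0.071]
force: [-0.7, -1.7, 5.6]
grip_width: 0.0217
grip_force: 25.0
```

```bash
python3 -c "
from h import *
plan((410,376.5,62,-4.1),(477.3,263.2,62,-1.8),(477.3,263.2,-10,-1.8),(477.3,263.2,-18,-1.8))"
```

```text
t 14.3 tcp [409.7 376.9 -20.8] yaw -4.1 w 21.7
[0.4, 0.4, -82.8] [-0.0, -0.0, 0.0] rows 1.7
[75.6, 108.6, -82.8] [-0.0, -0.0, -0.04] rows 2.6
[75.6, 108.6, -10.8] [-0.0, -0.0, -0.04] rows 1.4
[75.6, 108.6, -2.8] [-0.0, -0.0, -0.04] rows 0.2
```

Converted, 108.6 mm is 0.1086, 75.2 mm is 0.0752, -0.04 rad is -0.0127.

>>> arm_command([
  [[0,0,-0.04,0,0,0,0.8],[0,0,-0.082,0,0,0,0.8],[0,0,-0.082,0,0,0,0.8],[0.0752,0.1086,-0.082,0,0,-0.0127,0.8],[0.0752,0.1086,-0.082,0,0,-0.0127,0.8],[0.0752,0.1086,-0.082,0,0,-0.0127,0.8],[0.0752,0.1086,-0.082,0,0,-0.0127,0.8],[0.0752,0.1086,-0.082,0,0,-0.0127,0.8],[0.0752,0.1086,-0.05,0,0,-0.0127,0.8],[0.0752,0.1086,-0.02,0,0,-0.0127,0.8],[0.0752,0.1086,-0.01,0,0,-0.0127,0.8],[0.0752,0.1086,-0.01,0,0,-0.0127,0.8]],
])

```text
time_s: 15.55
ee_pos: [0.4756, 0.2636, -0.0123]
eef_rot: [3.14, 0.002, -0.03]
force: [-0.4, -0.4, -0.3]
grip_width: 0.0218
grip_force: 25.0
```

Converted, 7.4 mm is 0.0074, 6 mm is 0.006.

>>> arm_command([
  [[0,0,0.004,0,0,0,0.8],[0,0,0.006,0,0,0,0.8],[0,0,0.0074,0,0,0,0.8],[0,0,0.0074,0,0,0,0.8]],
])

```text
time_s: 15.95
ee_pos: [0.4772, 0.2634, -0.0178]
eef_rot: [-3.141, -0.001, -0.031]
force: [-0.2, 1.4, 3.3]
grip_width: 0.0217
grip_force: 25.0
```

>>> arm_command([
  [[0,0,0,0,0,0,0.43],[0,0,0,0,0,0,0.43],[0,0,0,0,0,0,0.43],[0,0,0,0,0,0,0.43],[0,0,0,0,0,0,0.43],[0,0,-0.02,0,0,0,0.43],[0,0,-0.05,0,0,0,0.43],[0,0,-0.08,0,0,0,-1],[0,0,-0.08,0,0,0,-1],[0,0,-0.08,0,0,0,-1]],
], squeeze=40)

```text
time_s: 16.95
ee_pos: [0.4769, 0.2631, 0.0616]
eef_rot: [-3.141, -0.001, -0.031]
force: [-0.2, 0.3, 0.1]
grip_width: 0.0477
grip_force: 0.0
```

```bash
python3 - <<'E'
from h import *
plan((641.2,240,62,-6.8),(641.2,240,-22,-6.8))
im,d,i=grab('scene'); W=world(d,i)
for c in((.474,.147),(.477,.263)):print('stick',blob(W,(W[...,2]>.025)&(W[...,2]<.042)&(abs(W[...,1]-c[1])<.03),c,.08))
E
```

```text
t 16.9 tcp [476.9 263.1  61.6] yaw -1.8 w 47.7
[164.9, 18.0, -0.3] [-0.0, -0.001, 0.087] rows 3.3
[164.9, 18.0, 83.7] [-0.0, -0.001, 0.087] rows 1.7
stick {'c': (471.1, 148.9), 'size': (109.5, 23.1), 'long_deg': -2.0, 'mean': array([466.4, 150.6]), 'ztop': np.float64(36.2), 'n': 302}
stick {'c': (477.5, 264.9), 'size': (116.1, 24.1), 'long_deg': -0.2, 'mean': array([474.9, 266.7]), 'ztop': np.float64(36.2), 'n': 377}
```

Converted, 165 mm is 0.165, 83.5 mm is 0.0835, 0.087 rad is 0.0277.

>>> arm_command([
  [[0.165,0.018,0,0,0,0.0277,-1],[0.165,0.018,0,0,0,0.0277,-1],[0.165,0.018,0,0,0,0.0277,-1],[0.165,0.018,0,0,0,0.0277,-1],[0.165,0.018,0,0,0,0.0277,-1],[0.165,0.018,0,0,0,0.0277,-1],[0.165,0.018,0,0,0,0.0277,-1],[0.165,0.018,0.04,0,0,0.0277,-1],[0.165,0.018,0.065,0,0,0.0277,-1],[0.165,0.018,0.078,0,0,0.0277,-1],[0.165,0.018,0.0835,0,0,0.0277,-1],[0.165,0.018,0.0835,0,0,0.0277,-1]],
])

```text
time_s: 18.2
ee_pos: [0.6411, 0.2402, -0.0216]
eef_rot: [-3.141, -0.0, -0.118]
force: [0.7, -0.3, 1.1]
grip_width: 0.094
grip_force: 0.0
```

>>> arm_command([
  [[0,0,0,0,0,0,0.2],[0,0,0,0,0,0,0.2],[0,0,0,0,0,0,0.2],[0,0,0,0,0,0,0.2],[0,0,0,0,0,0,0.2],[0,0,0,0,0,0,0.2],[0,0,0,0,0,0,0.2],[0,0,0,0,0,0,0.2],[0,0,0,0,0,0,0.2],[0,0,0,0,0,0,0.2]],
])

```text
time_s: 19.2
ee_pos: [0.6414, 0.24, -0.0216]
eef_rot: [-3.141, -0.001, -0.118]
force: [-0.8, -1.4, 5.1]
grip_width: 0.0629
grip_force: 40.0
```

```bash
python3 -c "
from h import *
o=ctrl.get_obs();print(o['force'],o['grip_force'])
x,y,z=o['ee_pos']*1000;a=np.degrees(o['eef_rot'][2])
plan((x,y,z+110,a),(475.4,205.2,z+110,88.2),(475.4,205.2,z+37,88.2),(475.4,205.2,z+35,88.2))"
```

```text
[-0.77373197 -1.42899151  5.09162308] 40.00072538852692
t 19.2 tcp [641.4 240.  -21.6] yaw -6.8 w 62.9
[0.1, -0.0, -110.0] [-0.0, -0.001, 0.0] rows 2.2
[-160.7, 54.1, -110.1] [0.0, -0.001, -1.658] rows 11.1
[-160.7, 54.2, -37.1] [0.0, -0.001, -1.658] rows 1.5
[-160.7, 54.2, -35.1] [0.0, -0.001, -1.658] rows 0.0
```

Converted, -110 mm is -0.11, -90 mm is -0.09.

>>> arm_command([
  [[0,0,-0.01,0,0,0,0.2],[0,0,-0.05,0,0,0,0.2],[0,0,-0.09,0,0,0,0.2],[0,0,-0.11,0,0,0,0.2],[0,0,-0.11,0,0,0,0.2],[0,0,-0.11,0,0,0,0.2]],
])

```text
time_s: 19.8
ee_pos: [0.6406, 0.2398, 0.0867]
eef_rot: [3.141, 0.002, -0.118]
force: [0.1, -0.3, -4.6]
grip_width: 0.0628
grip_force: 40.0
```

Converted, -160.7 mm is -0.1607, -150 mm is -0.15, -1.658 rad is -0.5278.

>>> arm_command([
  [[-0.02,0.007,0,0,0,-0.0446,0.2],[-0.04,0.013,0,0,0,-0.0891,0.2],[-0.06,0.02,0,0,0,-0.1337,0.2],[-0.08,0.027,0,0,0,-0.1783,0.2],[-0.1,0.034,0,0,0,-0.2228,0.2],[-0.12,0.04,0,0,0,-0.2674,0.2],[-0.14,0.047,0,0,0,-0.3119,0.2],[-0.15,0.05,0,0,0,-0.3565,0.2],[-0.1607,0.0542,0,0,0,-0.4011,0.2],[-0.1607,0.0542,0,0,0,-0.4456,0.2],[-0.1607,0.0542,0,0,0,-0.4902,0.2],[-0.1607,0.0542,0,0,0,-0.5278,0.2]],
])

```text
time_s: 21.0
ee_pos: [0.474, 0.2047, 0.0859]
eef_rot: [-3.138, 0.001, 1.545]
force: [-0.5, 0.9, -4.0]
grip_width: 0.0625
grip_force: 40.0
```

>>> arm_command([
  [[0,0,0,0,0,0,0.2],[0,0,0,0,0,0,0.2],[0,0,0,0,0,0,0.2]],
])

```text
time_s: 21.3
ee_pos: [0.4749, 0.205, 0.0873]
eef_rot: [-3.14, 0.0, 1.537]
force: [-0.8, -0.5, -4.6]
grip_width: 0.0633
grip_force: 40.0
```

```bash
python3 -c "
from h import *
o=ctrl.get_obs();print(o['force'],o['grip_force'])
plan((475.4,205.2,20,88.2),(475.4,205.2,14,88.2))
im,d,i=grab('scene'); cv2.imwrite('pics/s6.png',cv2.resize(im[100:300,180:420],(720,600)))"
```

```text
[-0.77618653 -0.50633475 -4.57570503] 39.997276067733765
t 21.3 tcp [474.9 205.   87.3] yaw 88.1 w 63.3
[0.3, 0.6, 67.3] [-0.001, 0.0, -0.002] rows 1.3
[0.3, 0.6, 73.3] [-0.001, 0.0, -0.002] rows 0.1
```

View pics/s6.png

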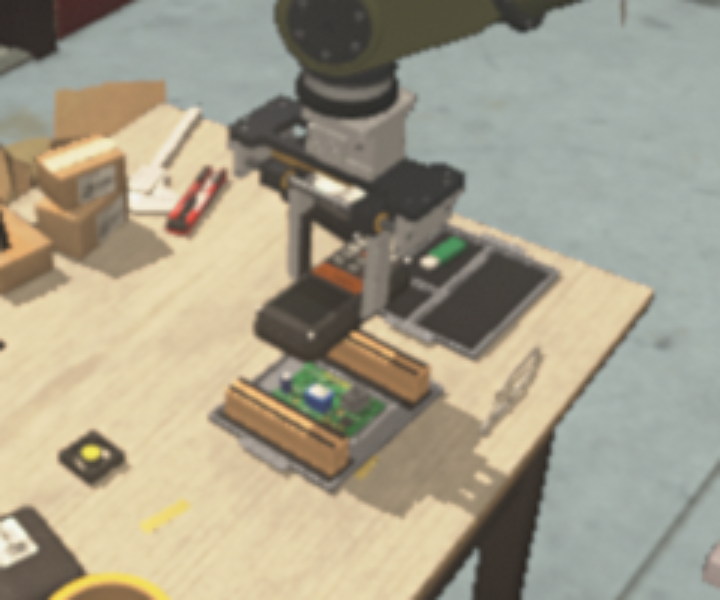

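Both sticks stand well in the channels and the tester (310,305) hangs level above them. Lowering.

Converted, 73 mm is 0.073, 72 mm is 0.072.

>>> arm_command([
  [[0.0003,0.0006,0.03,0,0,0,0.2],[0.0003,0.0006,0.055,0,0,0,0.2],[0.0003,0.0006,0.066,0,0,0,0.2],[0.0003,0.0006,0.069,0,0,0,0.2],[0.0003,0.0006,0.071,0,0,0,0.2],[0.0003,0.0006,0.072,0,0,0,0.2],[0.0003,0.0006,0.073,0,0,0,0.2],[0.0003,0.0006,0.073,0,0,0,0.2]],
])

```text
time_s: 22.15
ee_pos: [0.476, 0.2055, 0.0154]
eef_rot: [3.141, -0.0, 1.54]
force: [-0.3, 0.5, -3.1]
grip_width: 0.063
grip_force: 40.0
```

Converted, 2 mm is 0.002, 1.5 mm is 0.0015.

>>> arm_command([
  [[0.0003,0.0006,0.001,0,0,0,0.2],[0.0003,0.0006,0.0015,0,0,0,0.2],[0.0003,0.0006,0.002,0,0,0,0.2],[0.0003,0.0006,0.002,0,0,0,0.2]],
])

```text
time_s: 22.55
ee_pos: [0.4765, 0.2057, 0.0133]
eef_rot: [3.141, -0.0, 1.54]
force: [-2.1, -0.9, 3.1]
grip_width: 0.063
grip_force: 40.0
```

Converted, -90 mm is -0.09, -50 mm is -0.05.

>>> arm_command([
  [[0,0,0,0,0,0,-0.6],[0,0,0,0,0,0,-0.6],[0,0,0,0,0,0,-0.6],[0,0,0,0,0,0,-0.6],[0,0,0,0,0,0,-0.6],[0,0,-0.015,0,0,0,-0.6],[0,0,-0.05,0,0,0,-0.6],[0,0,-0.09,0,0,0,-0.6],[0,0,-0.09,0,0,0,-0.6]],
])

```text
time_s: 23.45
ee_pos: [0.4787, 0.2065, 0.1078]
eef_rot: [3.134, -0.003, 1.54]
force: [0.5, -0.5, 0.6]
grip_width: 0.0749
grip_force: 0.0
```

```bash
python3 - <<'E'
from h import *
plan((644,-33.5,103,-12.6),(644,-33.5,60,-12.6),(644,-33.5,-22,-12.6))
im,d,i=grab('scene'); W=world(d,i)
print('tester',blob(W,(W[...,2]>.05)&(W[...,2]<.075),(.475,.205),.09))
E
```

```text
t 23.4 tcp [478.7 206.5 107.8] yaw 88.2 w 74.9
[-234.8, 172.6, 5.4] [0.003, -0.009, 1.76] rows 11.7
[-234.9, 172.2, 48.4] [0.003, -0.009, 1.76] rows 0.9
[-235.2, 171.6, 130.4] [0.003, -0.009, 1.76] rows 1.6
tester {'c': (474.8, 209.6), 'size': (139.1, 61.3), 'long_deg': 88.3, 'mean': array([471.5, 216.9]), 'ztop': np.float64(65.5), 'n': 944}
```

The tester rests at top z 65 mm, centred. Power kit next: to the adapter.

Converted, -235 mm is -0.235, -205 mm is -0.205, 1.76 rad is 0.5602.

>>> arm_command([
  [[-0.02,0.015,0,0,0,0.0468,-0.8],[-0.04,0.03,0,0,0,0.0936,-0.8],[-0.06,0.045,0,0,0,0.1401,-0.8],[-0.08,0.06,0,0,0,0.1868,-0.8],[-0.1,0.075,0,0,0,0.2333,-0.8],[-0.12,0.09,0,0,0,0.2801,-0.8],[-0.14,0.105,0,0,0,0.3269,-0.8],[-0.16,0.12,0,0,0,0.3734,-0.8],[-0.18,0.135,0,0,0,0.4202,-0.8],[-0.205,0.15,0,0,0,0.467,-0.8],[-0.235,0.172,0,0,0,0.5134,-0.8],[-0.235,0.172,0,0,0,0.5602,-0.8]],
])

```text
time_s: 24.7
ee_pos: [0.6417, -0.0379, 0.1007]
eef_rot: [3.141, 0.002, -0.229]
force: [-0.4, 0.9, 0.1]
grip_width: 0.0846
grip_force: 0.0
```

>>> arm_command([
  [[0,0,0,0,0,0,-0.8],[0,0,0,0,0,0,-0.8],[0,0,0,0,0,0,-0.8]],
])

```text
time_s: 25.0
ee_pos: [0.6407, -0.0339, 0.1025]
eef_rot: [3.142, 0.001, -0.216]
force: [0.4, -0.3, -0.5]
grip_width: 0.0845
grip_force: 0.0
```

```bash
python3 - <<'E'
from h import *
plan((644,-33,60,-12.6),(644,-33,-22,-12.6))
E
```

```text
t 25.0 tcp [640.7 -33.9 102.5] yaw -12.4 w 84.5
[3.1, -1.6, 42.5] [0.0, 0.001, 0.004] rows 0.9
[3.1, -1.6, 124.5] [0.0, 0.001, 0.004] rows 1.6
```

Converted, 123.5 mm is 0.1235, -1.6 mm is -0.0016, 0.004 rad is 0.0013.

>>> arm_command([
  [[0.003,-0.0016,0.04,0,0,0.0013,-0.8],[0.003,-0.0016,0.08,0,0,0.0013,-0.8],[0.003,-0.0016,0.105,0,0,0.0013,-0.8],[0.003,-0.0016,0.118,0,0,0.0013,-0.8],[0.003,-0.0016,0.1235,0,0,0.0013,-0.8],[0.003,-0.0016,0.1235,0,0,0.0013,-0.8]],
])

```text
time_s: 25.6
ee_pos: [0.6446, -0.0335, -0.0201]
eef_rot: [-3.142, -0.0, -0.223]
force: [-0.2, -0.1, 0.2]
grip_width: 0.0844
grip_force: 0.0
```

>>> arm_command([
  [[0,0,0,0,0,0,0.3],[0,0,0,0,0,0,0.3],[0,0,0,0,0,0,0.3],[0,0,0,0,0,0,0.3],[0,0,0,0,0,0,0.3],[0,0,0,0,0,0,0.3],[0,0,0,0,0,0,0.3],[0,0,0,0,0,0,0.3],[0,0,0,0,0,0,0.3],[0,0,0,0,0,0,0.3]],
])

```text
time_s: 26.6
ee_pos: [0.6445, -0.0336, -0.0202]
eef_rot: [-3.142, -0.0, -0.224]
force: [-1.6, 0.1, 5.8]
grip_width: 0.0516
grip_force: 40.0
```

Converted, -80 mm is -0.08, -40 mm is -0.04.

>>> arm_command([
  [[0,0,-0.01,0,0,0,0.3],[0,0,-0.04,0,0,0,0.3],[0,0,-0.08,0,0,0,0.3],[0,0,-0.08,0,0,0,0.3],[0,0,-0.08,0,0,0,0.3]],
])

```text
time_s: 27.1
ee_pos: [0.6445, -0.0337, 0.0601]
eef_rot: [-3.141, -0.001, -0.224]
force: [0.1, 0.3, -4.0]
grip_width: 0.0514
grip_force: 40.0
```

```bash
python3 - <<'E'
from h import *
print(ctrl.get_obs()['force'])
plan((446.9,-14.2,59,89.6))
E
```

```text
[ 0.11785968  0.32197331 -3.96588016]
t 27.1 tcp [644.5 -33.7  60.1] yaw -12.8 w 51.4
[-197.0, 25.0, 0.9] [0.001, -0.001, -1.788] rows 11.9
```

Converted, -197 mm is -0.197, -180 mm is -0.18, -1.788 rad is -0.5691.

>>> arm_command([
  [[-0.02,0.003,0,0,0,-0.0474,0.3],[-0.04,0.006,0,0,0,-0.0949,0.3],[-0.06,0.009,0,0,0,-0.1423,0.3],[-0.08,0.012,0,0,0,-0.1897,0.3],[-0.1,0.014,0,0,0,-0.2371,0.3],[-0.12,0.016,0,0,0,-0.2846,0.3],[-0.14,0.018,0,0,0,-0.332,0.3],[-0.16,0.02,0,0,0,-0.3794,0.3],[-0.18,0.022,0,0,0,-0.4269,0.3],[-0.197,0.025,0,0,0,-0.4743,0.3],[-0.197,0.025,0,0,0,-0.5217,0.3],[-0.197,0.025,0,0,0,-0.5691,0.3]],
])

```text
time_s: 28.3
ee_pos: [0.4455, -0.0141, 0.0584]
eef_rot: [-3.139, -0.0, 1.57]
force: [0.2, -0.6, -1.6]
grip_width: 0.0516
grip_force: 40.0
```

>>> arm_command([
  [[0,0,0,0,0,0,0.3],[0,0,0,0,0,0,0.3],[0,0,0,0,0,0,0.3],[0,0,0,0,0,0,0.3]],
])

```text
time_s: 28.7
ee_pos: [0.4466, -0.0142, 0.0592]
eef_rot: [-3.141, -0.0, 1.562]
force: [0.4, 0.1, -2.1]
grip_width: 0.0516
grip_force: 40.0
```

```bash
python3 - <<'E'
from h import *
plan((446.9,-14.2,-15,89.6),(446.9,-14.2,-17.2,89.6))
im,d,i=grab('top'); cv2.imwrite('pics/t7.png',cv2.resize(im[140:285,160:390],None,fx=3.4,fy=3.4,interpolation=cv2.INTER_CUBIC))
im,d,i=grab('scene'); W=world(d,i)
print('adapter',blob(W,(W[...,2]>.083)&(W[...,2]<.118),(.447,-.014),.08))
E
```

```text
t 28.7 tcp [446.6 -14.2  59.2] yaw 89.5 w 51.6
[0.0, 0.3, 74.2] [-0.0, -0.0, -0.002] rows 1.5
[0.0, 0.3, 76.4] [-0.0, -0.0, -0.002] rows 0.0
adapter {'c': (445.8, -5.9), 'size': (123.8, 74.4), 'long_deg': 75.0, 'mean': array([443.3,   5.8]), 'ztop': np.float64(111.5), 'n': 635}
```

View pics/t7.png

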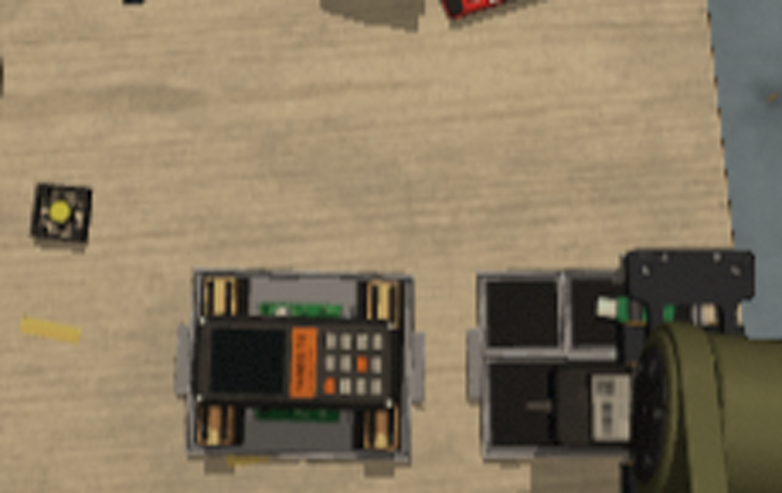

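The tester sits centred across both sticks (crop 300,362) and the adapter hangs square over the long bay. Lowering.

Converted, 76.5 mm is 0.0765, 76 mm is 0.076.

>>> arm_command([
  [[0,0.0003,0.03,0,0,0,0.3],[0,0.0003,0.055,0,0,0,0.3],[0,0.0003,0.068,0,0,0,0.3],[0,0.0003,0.072,0,0,0,0.3],[0,0.0003,0.074,0,0,0,0.3],[0,0.0003,0.075,0,0,0,0.3],[0,0.0003,0.076,0,0,0,0.3],[0,0.0003,0.0765,0,0,0,0.3],[0,0.0003,0.0765,0,0,0,0.3]],
])

```text
time_s: 29.7
ee_pos: [0.4472, -0.0142, -0.0168]
eef_rot: [3.141, 0.0, 1.564]
force: [-0.6, -0.1, -3.2]
grip_width: 0.0517
grip_force: 40.0
```

Converted, 1.4 mm is 0.0014, 0.7 mm is 0.0007.

>>> arm_command([
  [[0,0,0.0007,0,0,0,0.3],[0,0,0.0014,0,0,0,0.3],[0,0,0.0014,0,0,0,0.3]],
])

```text
time_s: 30.0
ee_pos: [0.4472, -0.0142, -0.0173]
eef_rot: [3.141, 0.0, 1.564]
force: [-9.0, 0.4, 19.5]
grip_width: 0.052
grip_force: 40.0
```

Converted, -110 mm is -0.11, -60 mm is -0.06.

>>> arm_command([
  [[0,0,-0.0008,0,0,0,0.3],[0,0,-0.0008,0,0,0,-0.3],[0,0,-0.0008,0,0,0,-0.3],[0,0,-0.0008,0,0,0,-0.3],[0,0,-0.0008,0,0,0,-0.3],[0,0,-0.0008,0,0,0,-0.3],[0,0,-0.02,0,0,0,-0.3],[0,0,-0.06,0,0,0,-0.3],[0,0,-0.11,0,0,0,-0.3],[0,0,-0.11,0,0,0,-0.3],[0,0,-0.11,0,0,0,-0.3]],
])

```text
time_s: 31.1
ee_pos: [0.4474, -0.0142, 0.0921]
eef_rot: [3.14, 0.0, 1.564]
force: [0.6, -0.4, -0.0]
grip_width: 0.0613
grip_force: 0.0
```

```bash
python3 - <<'E'
from h import *
plan((587,382.5,92,84.2),(587,382.5,-29,84.2))
im,d,i=grab('scene'); W=world(d,i)
print('adapter',blob(W,(W[...,2]>.015)&(W[...,2]<.045),(.447,-.006),.09))
E
```

```text
t 31.1 tcp [447.4 -14.2  92.1] yaw 89.6 w 61.3
[397.7, 136.9, 0.3] [0.002, 0.0, 0.094] rows 8.4
[397.7, 136.7, 121.3] [0.002, 0.0, 0.094] rows 2.4
adapter {'c': (447.0, -5.4), 'size': (125.1, 54.6), 'long_deg': 88.4, 'mean': array([442.4,  -1.6]), 'ztop': np.float64(34.9), 'n': 577}
```

```bash
python3 - <<'E'
from h import *
plan((587,381.5,92,-5.6))
E
```

```text
t 31.1 tcp [446.7 -14.2  91.1] yaw 89.6 w 60.9
[396.7, 137.5, -1.0] [-0.0, 0.0, 1.662] rows 11.1
```

Converted, 397 mm is 0.397, 137.5 mm is 0.1375, 1.662 rad is 0.529.

>>> arm_command([
  [[0.033,0.011,0,0,0,0.0442,-0.4],[0.066,0.023,0,0,0,0.0885,-0.4],[0.099,0.034,0,0,0,0.1327,-0.4],[0.132,0.046,0,0,0,0.177,-0.4],[0.165,0.057,0,0,0,0.2212,-0.4],[0.198,0.069,0,0,0,0.2655,-0.4],[0.231,0.08,0,0,0,0.3097,-0.4],[0.264,0.091,0,0,0,0.354,-0.4],[0.298,0.103,0,0,0,0.3982,-0.4],[0.331,0.114,0,0,0,0.4425,-0.4],[0.364,0.126,0,0,0,0.487,-0.4],[0.397,0.1375,0,0,0,0.529,-0.4]],
])

```text
time_s: 32.35
ee_pos: [0.5869, 0.3828, 0.089]
eef_rot: [3.14, 0.003, -0.104]
force: [-0.4, -0.2, 1.1]
grip_width: 0.0657
grip_force: 0.0
```

>>> arm_command([
  [[0,0,0,0,0,0,-0.4],[0,0,0,0,0,0,-0.4],[0,0,0,0,0,0,-0.4],[0,0,0,0,0,0,-0.4]],
])

```text
time_s: 32.75
ee_pos: [0.5873, 0.3807, 0.0914]
eef_rot: [3.141, 0.0, -0.098]
force: [-1.1, -0.6, -0.5]
grip_width: 0.0656
grip_force: 0.0
```

```bash
python3 - <<'E'
from h import *
plan((587,381.5,-20,-5.6),(587,381.5,-28,-5.6))
E
```

```text
t 32.8 tcp [587.3 380.7  91.4] yaw -5.6 w 65.6
[-0.3, -0.8, 111.4] [0.0, 0.0, -0.0] rows 2.2
[-0.3, -0.8, 119.4] [0.0, 0.0, -0.0] rows 0.2
```

Converted, 119 mm is 0.119, 118 mm is 0.118.

>>> arm_command([
  [[0,-0.0008,0.04,0,0,0,-0.4],[0,-0.0008,0.08,0,0,0,-0.4],[0,-0.0008,0.1,0,0,0,-0.4],[0,-0.0008,0.108,0,0,0,-0.4],[0,-0.0008,0.112,0,0,0,-0.4],[0,-0.0008,0.115,0,0,0,-0.4],[0,-0.0008,0.117,0,0,0,-0.4],[0,-0.0008,0.118,0,0,0,-0.4],[0,-0.0008,0.119,0,0,0,-0.4],[0,-0.0008,0.119,0,0,0,-0.4]],
])

```text
time_s: 33.75
ee_pos: [0.5874, 0.3826, -0.0272]
eef_rot: [-3.141, -0.0, -0.098]
force: [-0.1, -1.5, 0.2]
grip_width: 0.0659
grip_force: 0.0
```

Converted, 2 mm is 0.002, 1 mm is 0.001.

>>> arm_command([
  [[0,0,0.001,0,0,0,-0.4],[0,0,0.002,0,0,0,-0.4],[0,0,0.002,0,0,0,-0.4]],
])

```text
time_s: 34.05
ee_pos: [0.5873, 0.3826, -0.0296]
eef_rot: [3.141, 0.0, -0.098]
force: [0.0, -0.2, 0.1]
grip_width: 0.0659
grip_force: 0.0
```

Converted, 1 mm is 0.001, 0.5 mm is 0.0005.

>>> arm_command([
  [[0,0,0.0005,0,0,0,-0.4],[0,0,0.001,0,0,0,-0.4],[0,0,0.001,0,0,0,-0.4]],
])

```text
time_s: 34.35
ee_pos: [0.5873, 0.3826, -0.0306]
eef_rot: [3.142, 0.0, -0.098]
force: [0.1, 0.3, 0.5]
grip_width: 0.066
grip_force: 0.0
```

Converted, 1 mm is 0.001, 0.5 mm is 0.0005.

>>> arm_command([
  [[0,0,0.0005,0,0,0,-0.4],[0,0,0.001,0,0,0,-0.4],[0,0,0.001,0,0,0,-0.4]],
])

```text
time_s: 34.65
ee_pos: [0.5873, 0.3826, -0.0316]
eef_rot: [3.142, 0.0, -0.098]
force: [-0.6, 0.4, -0.8]
grip_width: 0.0658
grip_force: 0.0
```

Converted, 1 mm is 0.001, 0.5 mm is 0.0005.

>>> arm_command([
  [[0,0,0.0005,0,0,0,-0.4],[0,0,0.001,0,0,0,-0.4],[0,0,0.001,0,0,0,-0.4]],
])

```text
time_s: 34.95
ee_pos: [0.5873, 0.3826, -0.0326]
eef_rot: [3.142, 0.0, -0.098]
force: [-0.8, 0.3, -0.4]
grip_width: 0.0656
grip_force: 0.0
```

>>> arm_command([
  [[0,0,0.0004,0,0,0,-0.4],[0,0,0.0008,0,0,0,-0.4],[0,0,0.0008,0,0,0,-0.4]],
])

```text
time_s: 35.25
ee_pos: [0.5874, 0.3826, -0.0332]
eef_rot: [-3.142, -0.0, -0.098]
force: [-0.7, -0.6, 0.2]
grip_width: 0.066
grip_force: 0.2
```

Converted, 1 mm is 0.001, 0.5 mm is 0.0005.

>>> arm_command([
  [[0,0,0.0005,0,0,0,-0.4],[0,0,0.001,0,0,0,-0.4],[0,0,0.001,0,0,0,-0.4]],
])

```text
time_s: 35.55
ee_pos: [0.5875, 0.3826, -0.0333]
eef_rot: [-3.142, -0.0, -0.098]
force: [-3.7, -2.8, 8.7]
grip_width: 0.0655
grip_force: 4.4
```

Table contact at reported z = -33.2 mm, so the offset is 33.2 mm. I'll raise the tip to 7.5 mm and grip the fan.

Converted, -8.5 mm is -0.0085, 1 mm is 0.001.

>>> arm_command([
  [[0,0.001,-0.0085,0,0,0,-0.4],[0,0.001,-0.0085,0,0,0,0.3],[0,0.001,-0.0085,0,0,0,0.3],[0,0.001,-0.0085,0,0,0,0.3],[0,0.001,-0.0085,0,0,0,0.3],[0,0.001,-0.0085,0,0,0,0.3],[0,0.001,-0.0085,0,0,0,0.3],[0,0.001,-0.0085,0,0,0,0.3],[0,0.001,-0.0085,0,0,0,0.3]],
], squeeze=20)

```text
time_s: 36.45
ee_pos: [0.5872, 0.3816, -0.0258]
eef_rot: [3.142, 0.0, -0.098]
force: [0.4, 0.6, 0.2]
grip_width: 0.0395
grip_force: 20.0
```

Converted, -110 mm is -0.11, -90 mm is -0.09.

>>> arm_command([
  [[0,0,-0.01,0,0,0,0.3],[0,0,-0.04,0,0,0,0.3],[0,0,-0.09,0,0,0,0.3],[0,0,-0.11,0,0,0,0.3],[0,0,-0.11,0,0,0,0.3]],
])

```text
time_s: 36.95
ee_pos: [0.5889, 0.3825, 0.0893]
eef_rot: [-3.137, -0.006, -0.098]
force: [-1.1, -0.5, -0.4]
grip_width: 0.0394
grip_force: 20.0
```

```bash
python3 - <<'E'
from h import *
plan((512.2,42.8,85,-0.4))
E
```

```text
t 37.0 tcp [588.9 382.5  89.3] yaw -5.6 w 39.4
[-43.0, 345.6, 2.7] [-0.004, -0.006, -0.091] rows 7.0
```

Converted, 344.5 mm is 0.3445, -41.5 mm is -0.0415, -0.091 rad is -0.029.

>>> arm_command([
  [[-0.0415,0.3445,0,0,0,-0.029,0.3],[-0.0415,0.3445,0,0,0,-0.029,0.3],[-0.0415,0.3445,0,0,0,-0.029,0.3],[-0.0415,0.3445,0,0,0,-0.029,0.3],[-0.0415,0.3445,0,0,0,-0.029,0.3],[-0.0415,0.3445,0,0,0,-0.029,0.3],[-0.0415,0.3445,0,0,0,-0.029,0.3],[-0.0415,0.3445,0,0,0,-0.029,0.3],[-0.0415,0.3445,0,0,0,-0.029,0.3],[-0.0415,0.3445,0,0,0,-0.029,0.3],[-0.0415,0.3445,0,0,0,-0.029,0.3],[-0.0415,0.3445,0,0,0,-0.029,0.3]],
])

```text
time_s: 38.15
ee_pos: [0.5122, 0.0437, 0.084]
eef_rot: [-3.142, 0.0, -0.006]
force: [0.2, -0.1, -1.2]
grip_width: 0.0397
grip_force: 20.0
```

```bash
python3 - <<'E'
from h import *
plan((512,42.8,-15,-0.4),(512,42.8,-22.5,-0.4))
E
```

```text
t 38.1 tcp [512.2  43.7  84. ] yaw -0.3 w 39.7
[-0.2, 1.0, 99.0] [-0.0, 0.0, 0.001] rows 2.0
[-0.2, 1.0, 106.5] [-0.0, 0.0, 0.001] rows 0.2
```

Lower until the fan bottom is at the floor (grip z -25.8 + 3 → -22.8).

Converted, 106.5 mm is 0.1065, 105.5 mm is 0.1055.

>>> arm_command([
  [[0,0.001,0.04,0,0,0,0.3],[0,0.001,0.075,0,0,0,0.3],[0,0.001,0.095,0,0,0,0.3],[0,0.001,0.101,0,0,0,0.3],[0,0.001,0.104,0,0,0,0.3],[0,0.001,0.1055,0,0,0,0.3],[0,0.001,0.1065,0,0,0,0.3],[0,0.001,0.1065,0,0,0,0.3]],
])

```text
time_s: 38.95
ee_pos: [0.5126, 0.0419, -0.0216]
eef_rot: [-3.142, -0.001, -0.007]
force: [0.4, -0.5, -0.7]
grip_width: 0.0396
grip_force: 20.0
```

Converted, -150 mm is -0.15, -110 mm is -0.11.

>>> arm_command([
  [[0,0,0.0005,0,0,0,0.3],[0,0,0.0005,0,0,0,0.3],[0,0,0.0005,0,0,0,0.05],[0,0,0.0005,0,0,0,0.05],[0,0,0.0005,0,0,0,0.05],[0,0,0.0005,0,0,0,0.05],[0,0,-0.02,0,0,0,0.05],[0,0,-0.06,0,0,0,0.05],[0,0,-0.11,0,0,0,0.05],[0,0,-0.15,0,0,0,0.05],[0,0,-0.15,0,0,0,0.05]],
])

```text
time_s: 40.05
ee_pos: [0.5146, 0.0419, 0.1332]
eef_rot: [-3.141, -0.009, -0.007]
force: [0.5, -0.2, -0.9]
grip_width: 0.0447
grip_force: 0.0
```

Converted, 250 mm is 0.25, -80 mm is -0.08.

>>> arm_command([
  [[-0.08,0.25,-0.04,0,0,0,0],[-0.08,0.25,-0.04,0,0,0,0],[-0.08,0.25,-0.04,0,0,0,0],[-0.08,0.25,-0.04,0,0,0,0],[-0.08,0.25,-0.04,0,0,0,0],[-0.08,0.25,-0.04,0,0,0,0],[-0.08,0.25,-0.04,0,0,0,0],[-0.08,0.25,-0.04,0,0,0,0]],
])

```text
time_s: 40.85
ee_pos: [0.4303, -0.2071, 0.167]
eef_rot: [-3.141, 0.001, -0.008]
force: [-0.3, 0.7, -0.6]
grip_width: 0.047
grip_force: 0.0
```

```bash
python3 - <<'E'
from h import *
print(ctrl.get_obs()['ee_pos'])
im,d,i=grab('top'); W=world(d,i); cv2.imwrite('pics/t8.png',cv2.resize(im[140:285,160:390],None,fx=3.4,fy=3.4,interpolation=cv2.INTER_CUBIC))
for n,lo,hi,c,r in(('fan',.012,.03,(.512,.043),.04),('adapter',.015,.05,(.447,-.006),.08),('tester',.05,.08,(.475,.205),.09)): print(n,blob(W,(W[...,2]>lo)&(W[...,2]<hi),c,r))
E
```

```text
[ 0.43027591 -0.20710308  0.1670171 ]
fan {'c': (512.5, 40.6), 'size': (39.3, 39.1), 'long_deg': 89.8, 'mean': array([513.5,  41.5]), 'ztop': np.float64(17.4), 'n': 168}
adapter {'c': (446.4, -7.7), 'size': (125.6, 49.2), 'long_deg': 89.6, 'mean': array([446.6, -11.3]), 'ztop': np.float64(35.9), 'n': 1031}
tester {'c': (476.0, 206.2), 'size': (137.8, 62.4), 'long_deg': 89.5, 'mean': array([475.7, 205.4]), 'ztop': np.float64(65.9), 'n': 1578}
```

View pics/t8.png

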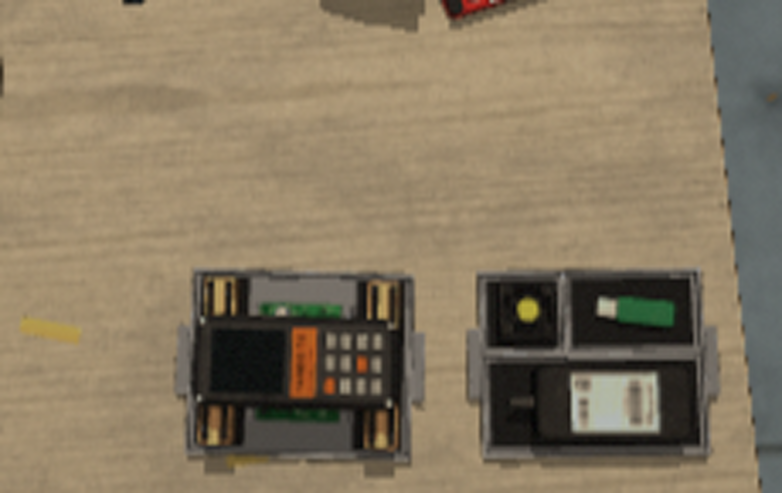

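The picture shows the tester across the sticks (300,362), the fan in the square bay (528,310), the adapter in the long bay (600,402), with the board, usb stick and knife undisturbed. Handing in.

```bash
python3 -c "
from h import *
print(ctrl.hand_in())"
```

```text
the job is handed in; nothing more can be done
None
```

Both kits are made up as asked and the job is handed in at about 41 s on the robot's clock; the final top-camera picture shows every part in place, and the hand-in returned no verdict.

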